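Move the length stop on by one hole

ROBOT

A 6-joint arm with a two-finger parallel gripper is mounted at the origin on the work surface. World frame = base frame: x ahead of the robot, y to its left, z up, the work surface at z = 0. Lengths are in m, angles in rad, forces in N, time in s.
With the tool pointing down it reaches from about 0.375 to 0.925 m from the base axis. Payload 5.7 kg.
Tool frame: the origin (TCP) lies midway between the tips of the shut fingers; the grasp point (between the pads) lies 19 mm behind it; z points along the fingers, y is the line along which they close (so a half turn about z gives the same grasp; the last joint's range is limited). The gripper opens to 88 mm and grips with 3 to 60 N. Pads are 20 mm wide; open, the fingers measure 115 mm over their backs; the gripper's body (75 mm by 178 mm) begins 61 mm behind the grasp point.
Start: joints at [0.988, 0.359, 1.51, -0, 1.272, -0.115], TCP at [0.271, 0.536, 0.223] pointing down, gripper open.
Joint ranges: [-2.97, 2.97], [-1.01, 2.36], [0.21, 2.38], [-0.96, 4.11], [0.2, 2.71], [-2.98, 2.98]. Speed limits (rad/s): [2.39, 2.39, 3.14, 3.14, 3.14, 3.14].

INTERFACE

Orientations are given as a 3x3 rotation matrix whose columns are the frame's x, y, z axes.
In Python, from bench import status, viewer, workorder gives the robot as it stands. The module is installed in compiled form; this text tells all that it offers.
- The arm moves only by the shell command python3 -m inch 'ROWS' [FORCE]. ROWS is JSON, a list of rows, each an object with "linear": the shift along the world's x, y, z in mm, a list of three; "turn": the turn about the world's z in degrees; "claw": the finger opening in mm, from 0 to 87.8. A call has 1 to 20 rows; each row is the pose to reach, as a shift and turn from the pose commanded when the call began; what a row does not reach only later rows make up. A row lasts 1/10 s, in which the tool goes at most 50 mm and 8.59 degrees, less where a joint would pass 70% of its speed; a pose out of reach is approached as far as the arm can. A call with a gripper value outside its range is refused whole. The fingers move at their own pace and stop on an object; FORCE is the grip in N (left out, the last holds). Time passes only in rows, so rows that repeat a pose let the fingers close. It gives the time, the measured TCP pose, the force, the opening and the grip force at its end, in the units of the state.
- status.state(): the state, without advancing time (a new reading comes with each control period).
- viewer.grab_frame(name): name is "scene" or "top" or "wrist"; returns the picture (420x560x3 uint8, red, green, blue); there is no depth.
- viewer.calibration(name): a dict with "K" (3x3 intrinsics, pixels), "extrinsics" (4x4, takes a point from camera to world coordinates); the wrist camera has in their place "hand_eye" (4x4, takes a point from camera to tool coordinates, whose origin is the TCP and whose axes are the flange's). Camera axes: x right, y up, looking along -z (the intrinsics and any distortion apply to the point x, -y, -z); pixel columns grow to the right and rows downward; lengths in m; the calibration is good to about 2 mm. A picture is of the moment at which its call begins: read the wrist's pose just before it. calibration takes no time and is no camera call.
- workorder.close_job(): hands the job in; it is judged then, once.
The state is a dict: "clock": time; "qpos": joint angles; "qd": joint speeds; "joint_torque": joint torques, N m; "tcp_pos": TCP position; "eef_rot": TCP orientation; "force": force on the tool from outside, world axes, zero at the start; "torque": the same for the moment, N m; "grip_width": finger opening in m; "grasp_force": force on a finger pad.
Only numpy, scipy, OpenCV 4.12 (cv2) and the standard library are available. Lean on these libraries where they do the work, as an engineer would, in place of code of your own. Each camera call takes 0.05 s, during which the arm holds its last target. There are 200 camera calls.

TASK

Get the length stop moved on: first press the nozzle on the spray can down and let it spring back up, so the tube gets its lubricant, then pull up the lock plunger on the sliding section, slide the section one hole further away from the big clamp block and let the pin drop fully into that hole. Finish while still holding the plunger's knob between the fingers, with the pin fully home in the next hole. Leave the other things on the bench where they are.

Things in the scene. Friction and masses are not known exactly. Their poses are not given: they have to be found in the camera images.
- rail: Length-stop rail, fixed: a level square aluminium tube, 300 mm long, 30 mm wide, top face 62 mm above the bench. Origin on the bench under its middle; x along the tube from the big plywood clamp block (50 x 100 mm, 72 mm high, at x = -150 mm) to the thin foot (x = 140 mm); z up. Square 11 mm holes in its top, 9 mm deep, at x = -90, -45, 0, 45, 90 mm. Lies crosswise before the robot.
- sleeve: The sliding section: a steel square sleeve, 56 mm long, 38 mm wide, that moves only along the tube (1.5 N friction with the pin clear, about 350 g). A round 18 mm collar on it rises to 76 mm above the bench. Origin on the plunger's axis, level with the tube's top face; axes as the rail's. A plywood stop wing, 12 mm thick, 55 mm long, sticks out at -y, 10 to 50 mm above the bench.
- plunger: The lock plunger on the sleeve: a black knob (20 mm diameter, 18 mm tall, with a flange 28 mm across and 10 mm high on top) over an 8 mm round-nosed steel pin. With the pin home, the knob runs from 86 to 114 mm above the bench and the pin is 8 mm deep in a hole. Origin and axes as the sleeve's when home; rises with the knob.
- knob (a point): A point on the plunger's axis in the 20 mm wide part of the knob, 12 mm above its underside (98 mm above the bench with the pin home): where to grip it from above, in any direction.
- next_hole (a point): The middle of the mouth of the next hole (rail x = 0, 62 mm above the bench), 45 mm from the hole in which the pin starts, on the side away from the clamp block. The plunger's axis has to come over it. Fixed to the rail.
- section_slide (a joint): Position of the sliding section in metres: 0 at the start (pin in the hole at rail x = -45 mm), growing away from the clamp block; 0.045 at the next hole, 0.090 at the one after it. Play in a hole is about 1.5 mm either way.
- pin_lift (a joint): How far the plunger is pulled up, in metres: 0 fully home, 0.014 all the way up. A spring pulls it down with about 4.5 N at 0 and 9 N at the top. The pin is clear of a hole above 0.008; let go between holes, it rides at about 0.0075 on the tube and springs into the next hole it meets.
- spray_can: A small upright aluminium spray can (46 mm diameter, standing in a 70 mm square plywood holder, fixed to the bench) with a bare sprung nozzle on top. Origin on the bench under its axis. It stands on the robot's side of the rail, either towards the clamp block or towards the foot, its nozzle facing the tube.
- nozzle_top (a point): Centre of the top of the nozzle, a white plastic cap of 19 mm diameter and 16 mm tall; 149 mm above the bench when up; moves down with it.
- nozzle_press (a joint): How far the nozzle is pressed down, in metres: 0 up, 0.006 fully down. It takes about 1.5 N to start and 4.5 N to bottom, and springs back when released.
- capped_can: Bystander: a second can like the spray can, in the same kind of holder, but closed with a full-width white cap (45 mm diameter, top at 148 mm); fixed to the bench. Swaps places with the spray can.
- half_disc: Bystander: loose plywood half disc, 110 mm across, 18 mm thick, lying flat by the rail, with a 6 mm steel rod standing 50 mm up from it.
- pliers: Bystander: loose pliers, 135 mm long, black handles, lying between the two cans.
- pen: Bystander: loose grey pen, 120 mm long, lying between the rail and the cans.
- cutters: Bystander: a second pair of pliers off to the left.
- drink_can: Bystander: loose aluminium drink can, 66 mm diameter, 120 mm tall, off to the right.
- wallet: Bystander: loose black wallet, 90 x 110 x 20 mm, off to the left.
- bracket: Bystander: loose small grey angle bracket, 50 mm long, off to the right.
Mind the look-alikes: they are no part of the job. What is shaped like the spray_can but orange or pink is not meant.

How it is judged:
By the outcome, as a careful person would: the job done as asked, in the order asked, and still so for the second after the job is handed in, while the arm keeps its last pose, push and grip.
It also fails if it takes over 43 s, if anything falls off the work surface, if the arm or the gripper's body presses on something with over 40 N, if the wrist force passes 120 N, or if a joint passes its speed limit or range.

## Working session

There is one attempt and no reset: what is moved stays moved. The work goes in short steps, Python scripts to look and compute and a shell command to move; the robot and the scene stay as the last step left them, time stands still between calls to the robot, and variables do not carry over. Pictures are saved under pics/ and viewed, at most 10 in all, crops included, and the job is handed in when it is done.

```bash
mkdir -p pics; cat > h.py <<'E'
import numpy as np, cv2
from bench import status, viewer, workorder
def grab(n,f):
    s=status.state(); im=viewer.grab_frame(n); cv2.imwrite('pics/'+f,im[:,:,::-1]); return s,im
def cam(n,s=None):
    c=viewer.calibration(n); K=np.array(c['K'])
    if 'extrinsics' in c: T=np.array(c['extrinsics'])
    else:
        W=np.eye(4);W[:3,:3]=s['eef_rot'];W[:3,3]=s['tcp_pos'];T=W@np.array(c['hand_eye'])
    d=np.array(c.get('distortion',c.get('dist',np.zeros(5))),float)
    return K,T,d
def ray(n,uv,z,s=None):
    K,T,d=cam(n,s); p=cv2.undistortPoints(np.array([[uv]],float),K,d)[0,0]
    r=T[:3,:3]@np.array([p[0],-p[1],-1]); o=T[:3,3]; return o+r*(z-o[2])/r[2]
E
python3 - <<'E'
from h import *
print(status.state())
for n in('scene','top'): grab(n,n+'.png'); print(viewer.calibration(n))
print(viewer.calibration('wrist'))
E
```

```text
{'clock': 0.0, 'qpos': array([ 9.87886227e-01,  3.59461173e-01,  1.51140807e+00,  2.56803555e-05,
        1.27249541e+00, -1.15094762e-01]), 'qd': array([-0.00071045, -0.00063667,  0.00059491, -0.00022765, -0.00135347,
       -0.00148162]), 'joint_torque': array([ 1.54699417e-03, -5.15355492e+01, -2.70731503e+01,  6.72348356e-02,
        3.49174510e-02, -1.75080031e-04]), 'tcp_pos': array([0.27018402, 0.53496821, 0.22184496]), 'eef_rot': array([[-8.92552037e-01,  4.50943311e-01, -9.95896146e-04],
       [ 4.50944353e-01,  8.92550862e-01, -1.46586139e-03],
       [ 2.27867577e-04, -1.75745131e-03, -9.99998430e-01]]), 'force': array([1.18713161, 1.26224667, 0.89709972]), 'torque': array([-0.00027125, -0.02679566, -0.01134522]), 'grasp_force': 0.0, 'grip_width': 0.0877817637592801}
{'K': array([[407.64499356,   0.        , 281.53373814],
       [  0.        , 407.64499356, 210.44132175],
       [  0.        ,   0.        ,   1.        ]]), 'extrinsics': array([[-0.27062559, -0.72095839,  0.63795046,  1.2116027 ],
       [ 0.96252856, -0.19070578,  0.19279542,  0.2243512 ],
       [-0.01
[... 346 characters left out ...]

       [-0.99966881,  0.024879  , -0.00658112,  0.02008879],
       [-0.00305135,  0.13933655,  0.99024038,  1.38348092],
       [ 0.        ,  0.        ,  0.        ,  1.        ]])}
{'K': array([[300.76833775,   0.        , 277.45143818],
       [  0.        , 300.76833775, 210.08369876],
       [  0.        ,   0.        ,   1.        ]]), 'hand_eye': array([[-6.44410808e-04,  9.69540378e-01,  2.44930685e-01,
         6.69929955e-02],
       [ 9.99999767e-01,  6.79700855e-04, -5.95546668e-05,
         7.69575878e-04],
       [-2.24220250e-04,  2.44930590e-01, -9.69540590e-01,
        -1.62328594e-01],
       [ 0.00000000e+00,  0.00000000e+00,  0.00000000e+00,
         1.00000000e+00]])}
```

View pics/scene.png

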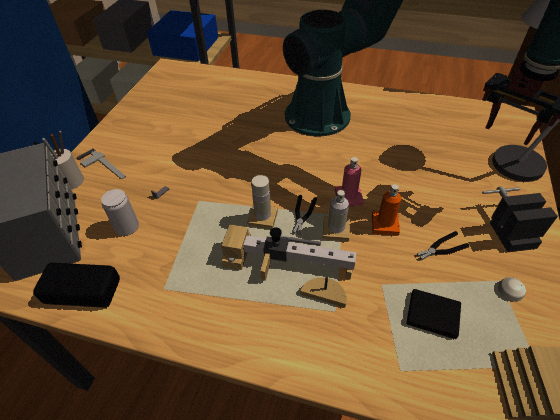

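View pics/top.png

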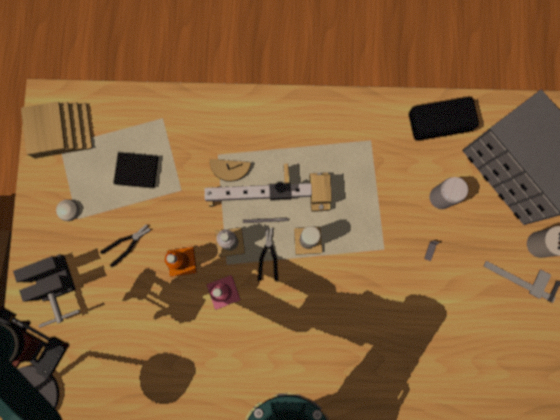

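The top view shows the grey spray can's nozzle near (227,239), with the capped can at (310,238). The black knob is near (282,187). The rail runs from the clamp block (320,190) to the foot (210,195). Orange and pink are decoys. I'll measure across both views.

```bash
python3 - <<'E'
from h import *
t=cv2.imread('pics/top.png'); s=cv2.imread('pics/scene.png')
a=cv2.resize(t[140:280,190:350],None,fx=4,fy=4,interpolation=cv2.INTER_CUBIC)[:, :]
b=cv2.resize(s[160:310,215:365],None,fx=3.7,fy=3.7,interpolation=cv2.INTER_CUBIC)
cv2.imwrite('pics/a.png',a); cv2.imwrite('pics/b.png',b)
for n,uv,z in[('noz',(226,236),.149),('knob',(282,187),.114),('r+',(207,195),.062),('r-',(310,189),.062)]: print(n,ray('top',uv,z))
E
```

```text
noz [0.50600013 0.15682254 0.149     ]
knob [0.63501783 0.02672002 0.114     ]
r+ [0.6195801  0.21968284 0.062     ]
r- [ 0.64193412 -0.04534908  0.062     ]
```

View pics/a.png

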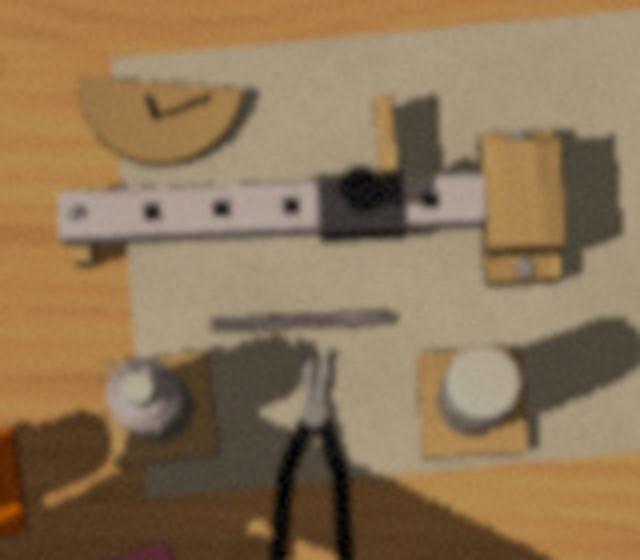

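View pics/b.png

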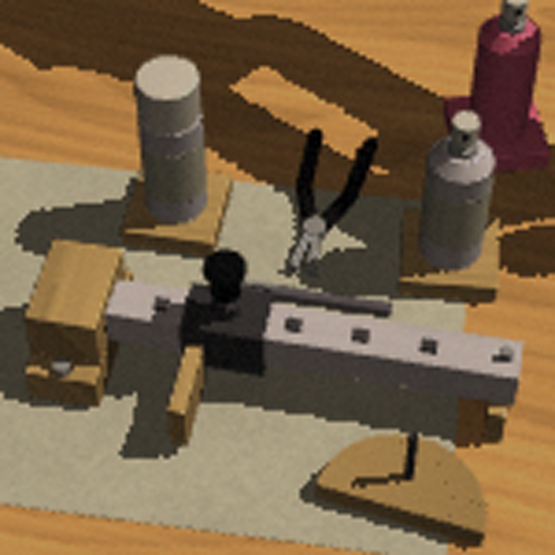

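```bash
python3 - <<'E'
from h import *
f=lambda x,y:(190+x/4-.375,140+y/4-.375)
g=lambda x,y:(215+x/3.7-.365,160+y/3.7-.365)
P=lambda n,uv,z:print(n,ray(n,uv,z).round(4))
print('noz');P('top',f(138,385),.149);P('scene',g(467,120),.149)
print('knob');P('top',f(363,188),.112);P('scene',g(224,271),.103)
print('holes')
for x,y in[(430,199),(292,205),(222,208),(152,211)]:P('top',f(x,y),.061)
for x,y in[(163,304),(293,325),(361,335),(428,346)]:P('scene',g(x,y),.061)
E
```

```text
noz
top [0.5062 0.1613 0.149 ]
scene [0.5015 0.163  0.149 ]
knob
top [0.6363 0.0308 0.112 ]
scene [0.6309 0.0315 0.103 ]
holes
top [ 0.6403 -0.0122  0.061 ]
top [0.6342 0.0767 0.061 ]
top [0.6311 0.1218 0.061 ]
top [0.628  0.1669 0.061 ]
scene [ 0.6368 -0.0108  0.061 ]
scene [0.6312 0.078  0.061 ]
scene [0.6275 0.1232 0.061 ]
scene [0.6249 0.1675 0.061 ]
```

```bash
python3 -m inch '[{"linear":[58,-93,15],"turn":8,"claw":0},{"linear":[117,-186,20],"turn":16,"claw":0},{"linear":[176,-280,20],"turn":24,"claw":0},{"linear":[234,-373,20],"turn":31,"claw":0},{"linear":[234,-373,20],"turn":31,"claw":0},{"linear":[234,-373,20],"turn":31,"claw":0},{"linear":[234,-373,20],"turn":31,"claw":0},{"linear":[234,-373,20],"turn":31,"claw":0},{"linear":[234,-373,20],"turn":31,"claw":0},{"linear":[234,-373,20],"turn":31,"claw":0},{"linear":[234,-373,20],"turn":31,"claw":0},{"linear":[234,-373,20],"turn":31,"claw":0},{"linear":[234,-373,20],"turn":31,"claw":0}]' 20; python3 - <<'E'
from h import *
s,_=grab('wrist','w1.png'); print(s['tcp_pos'],s['eef_rot'][:,1],s['clock'],s['force'],s['qpos'])
np.save('s1.npy',s,allow_pickle=True)
E
```

```text
clock: 1.4
tcp_pos: [0.5036, 0.1637, 0.2424]
eef_rot: [[-0.997, -0.075, -0.001], [-0.075, 0.997, 0.0], [0.001, 0.0, -1.0]]
force: [0.3, 0.1, 0.7]
grip_width: 0.0006
grasp_force: 0.0
[0.50355253 0.16370178 0.24241399] [-7.49934475e-02  9.97184016e-01  1.46223201e-04] 1.4 [0.26387898 0.05037232 0.73867149] [ 1.83653110e-01  2.39361255e-01  1.63430613e+00  2.43974579e-04
  1.26871265e+00 -1.46227987e+00]
```

View pics/w1.png

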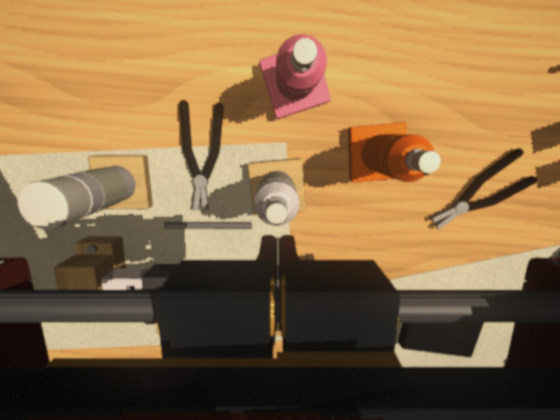

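The wrist view shows the nozzle's white cap at about (276,211), just robot-side of the closed fingertips (278,240). Next I'll localise it.

```bash
python3 - <<'E'
from h import *
s=np.load('s1.npy',allow_pickle=True).item()
im=cv2.imread('pics/w1.png'); h=cv2.cvtColor(im,cv2.COLOR_BGR2HSV)[185:235,255:300]
m=((h[:,:,2]>165)&(h[:,:,1]<70)).astype('u1')
n,l,st,c=cv2.connectedComponentsWithStats(m); i=1+st[1:,4].argmax(); print(st[i],c[i]+[255,185])
print(ray('wrist',c[i]+[255,185],.149,s),ray('wrist',(276,211),.149,s))
E
```

```text
[   0    0   44   50 1405] [278.31316726 210.15088968]
[0.50152879 0.1652273  0.149     ] [0.50244594 0.16326027 0.149     ]
```

```bash
python3 -m inch '[{"linear":[-1.5,0,-40],"turn":0,"claw":0},{"linear":[-1.5,0,-78],"turn":0,"claw":0},{"linear":[-1.5,0,-86],"turn":0,"claw":0},{"linear":[-1.5,0,-90],"turn":0,"claw":0},{"linear":[-1.5,0,-94],"turn":0,"claw":0},{"linear":[-1.5,0,-97],"turn":0,"claw":0},{"linear":[-1.5,0,-97],"turn":0,"claw":0},{"linear":[-1.5,0,-97],"turn":0,"claw":0}]'
```

```text
clock: 2.25
tcp_pos: [0.5041, 0.163, 0.1468]
eef_rot: [[-0.997, -0.073, 0.002], [-0.073, 0.997, 0.001], [-0.002, 0.001, -1.0]]
force: [0.2, 2.0, 1.8]
grip_width: 0.0006
grasp_force: 1.3
```

```bash
python3 -m inch '[{"linear":[-1,0,-2],"turn":0,"claw":0},{"linear":[-1,0,-4],"turn":0,"claw":0},{"linear":[-1,0,-6],"turn":0,"claw":0},{"linear":[-1,0,-6],"turn":0,"claw":0},{"linear":[-1,0,-6],"turn":0,"claw":0}]'
```

```text
clock: 2.75
tcp_pos: [0.504, 0.1629, 0.1429]
eef_rot: [[-0.997, -0.073, 0.005], [-0.073, 0.997, 0.001], [-0.005, 0.0, -1.0]]
force: [-3.5, 0.3, 27.4]
grip_width: 0.0004
grasp_force: 13.6
```

```bash
python3 -m inch '[{"linear":[0,0,6],"turn":0,"claw":0},{"linear":[0,0,30],"turn":0,"claw":0},{"linear":[0,0,70],"turn":0,"claw":0},{"linear":[32,-33,80],"turn":0,"claw":20},{"linear":[65,-66,80],"turn":0,"claw":70},{"linear":[98,-99,80],"turn":0,"claw":70},{"linear":[130,-132,75],"turn":0,"claw":70},{"linear":[130,-132,75],"turn":0,"claw":70},{"linear":[130,-132,75],"turn":0,"claw":70},{"linear":[130,-132,75],"turn":0,"claw":70},{"linear":[130,-132,75],"turn":0,"claw":70}]'; python3 - <<'E'
from h import *
s,_=grab('wrist','w2.png'); print(s['tcp_pos'],s['eef_rot'][:,1],s['clock'],s['force'])
np.save('s2.npy',s,allow_pickle=True)
E
```

```text
clock: 3.85
tcp_pos: [0.6308, 0.0316, 0.2146]
eef_rot: [[-0.997, -0.074, -0.001], [-0.074, 0.997, 0.0], [0.001, 0.0, -1.0]]
force: [-0.1, 0.3, -1.2]
grip_width: 0.061
grasp_force: 0.0
[0.63078329 0.03159288 0.21459176] [-7.44245469e-02  9.97226636e-01  1.53836491e-04] 3.85 [-0.06721709  0.34691938 -1.17747514]
```

View pics/w2.png

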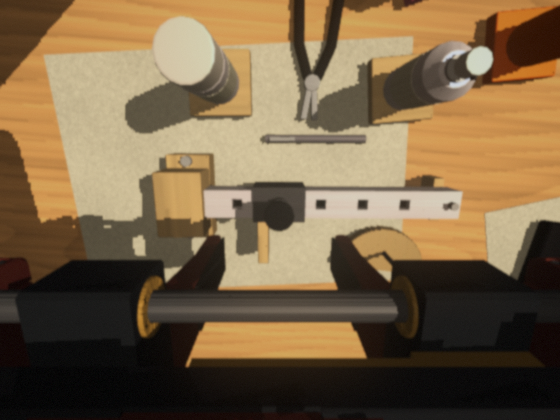

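The wrist view shows the knob flange at (278,212). The rail holes are at (237,203), (321,204), (363,204) and (405,204), and the open fingers straddle the knob.

```bash
python3 - <<'E'
from h import *
s=np.load('s2.npy',allow_pickle=True).item()
print(ray('wrist',(278,213),.112,s))
for u in[(237,203),(321,204),(363,204),(405,204)]: print(ray('wrist',u,.061,s))
E
```

```text
[0.63372936 0.03323552 0.112     ]
[ 0.63919682 -0.01051738  0.061     ]
[0.63363127 0.07982447 0.061     ]
[0.63029553 0.1249823  0.061     ]
[0.62695931 0.17014652 0.061     ]
```

```bash
python3 -m inch '[{"linear":[3.5,2,-40],"turn":0,"claw":60},{"linear":[3.5,2,-80],"turn":0,"claw":60},{"linear":[3.5,2,-115],"turn":0,"claw":60},{"linear":[3.5,2,-130],"turn":0,"claw":60},{"linear":[3.5,2,-135],"turn":0,"claw":60},{"linear":[3.5,2,-135],"turn":0,"claw":60},{"linear":[3.5,2,-135],"turn":0,"claw":60}]' 10; python3 -m inch '[{"linear":[0,0,0],"turn":0,"claw":10},{"linear":[0,0,0],"turn":0,"claw":10},{"linear":[0,0,0],"turn":0,"claw":10},{"linear":[0,0,0],"turn":0,"claw":10},{"linear":[0,0,0],"turn":0,"claw":10},{"linear":[0,0,0],"turn":0,"claw":10},{"linear":[0,0,0],"turn":0,"claw":10},{"linear":[0,0,0],"turn":0,"claw":10}]' 10
```

```text
clock: 4.6
tcp_pos: [0.6369, 0.0326, 0.0814]
eef_rot: [[-0.997, -0.073, 0.003], [-0.073, 0.997, -0.0], [-0.003, -0.0, -1.0]]
force: [0.8, -0.2, 0.5]
grip_width: 0.0601
grasp_force: 0.0
clock: 5.4
tcp_pos: [0.6357, 0.0325, 0.0798]
eef_rot: [[-0.997, -0.073, 0.0], [-0.073, 0.997, -0.0], [-0.0, -0.0, -1.0]]
force: [-0.2, 0.7, 3.7]
grip_width: 0.0273
grasp_force: 10.0
```

```bash
python3 -m inch '[{"linear":[0,0,0],"turn":0,"claw":40},{"linear":[0,0,0],"turn":0,"claw":40},{"linear":[0,0,0],"turn":0,"claw":40},{"linear":[-1,0.5,-3],"turn":0,"claw":40},{"linear":[-1,0.5,-6],"turn":0,"claw":40},{"linear":[-1,0.5,-6],"turn":0,"claw":40},{"linear":[-1,0.5,-6],"turn":0,"claw":10},{"linear":[-1,0.5,-6],"turn":0,"claw":10},{"linear":[-1,0.5,-6],"turn":0,"claw":10},{"linear":[-1,0.5,-6],"turn":0,"claw":10},{"linear":[-1,0.5,-6],"turn":0,"claw":10},{"linear":[-1,0.5,-6],"turn":0,"claw":10},{"linear":[-1,0.5,-6],"turn":0,"claw":10}]' 10; python3 - <<'E'
from h import *
s,im=grab('scene','s3.png'); cv2.imwrite('pics/s3c.png',cv2.resize(cv2.imread('pics/s3.png')[170:310,200:380],None,fx=4,fy=4,interpolation=cv2.INTER_CUBIC))
E
```

```text
clock: 6.7
tcp_pos: [0.6345, 0.033, 0.0736]
eef_rot: [[-0.997, -0.073, -0.0], [-0.073, 0.997, -0.0], [0.0, -0.0, -1.0]]
force: [0.9, -0.1, -0.9]
grip_width: 0.0275
grasp_force: 10.0
```

View pics/s3c.png

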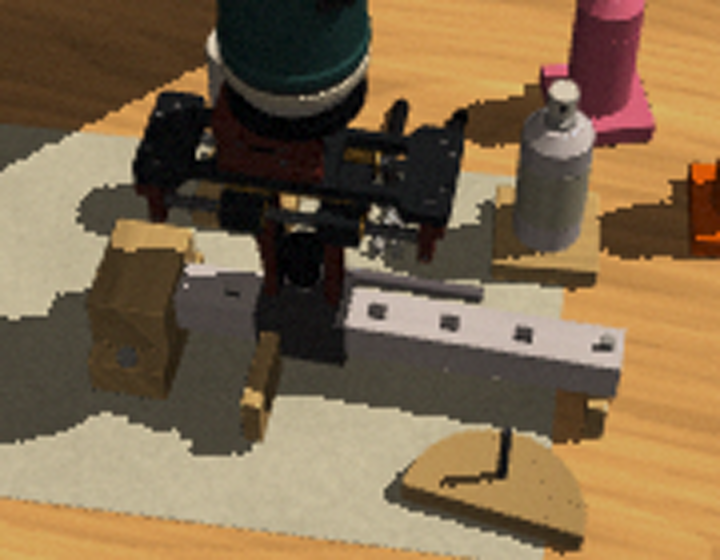

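The fingers straddle the flange with the knob between them, and the can nozzle is up again. I'll regrip at the specified height with more force and lift.

```bash
python3 -m inch '[{"linear":[0,0,0],"turn":0,"claw":36},{"linear":[0,0,0],"turn":0,"claw":36},{"linear":[0,0,5],"turn":0,"claw":36},{"linear":[0,0,6],"turn":0,"claw":36},{"linear":[0,0,6],"turn":0,"claw":10},{"linear":[0,0,6],"turn":0,"claw":10},{"linear":[0,0,6],"turn":0,"claw":10},{"linear":[0,0,6],"turn":0,"claw":10},{"linear":[0,0,6],"turn":0,"claw":10},{"linear":[0,0,6],"turn":0,"claw":10}]' 40; python3 -m inch '[{"linear":[0,0,3],"turn":0,"claw":10},{"linear":[0,0,6],"turn":0,"claw":10},{"linear":[0,0,9],"turn":0,"claw":10},{"linear":[0,0,11.5],"turn":0,"claw":10},{"linear":[0,0,11.5],"turn":0,"claw":10},{"linear":[0,0,11.5],"turn":0,"claw":10},{"linear":[0,0,11.5],"turn":0,"claw":10}]'
```

```text
clock: 7.75
tcp_pos: [0.6348, 0.033, 0.0799]
eef_rot: [[-0.997, -0.073, 0.001], [-0.073, 0.997, -0.0], [-0.001, -0.0, -1.0]]
force: [-0.2, -0.2, 4.3]
grip_width: 0.0259
grasp_force: 40.0
clock: 8.45
tcp_pos: [0.6346, 0.033, 0.0909]
eef_rot: [[-0.997, -0.073, -0.0], [-0.073, 0.997, -0.0], [0.0, -0.0, -1.0]]
force: [3.5, -0.7, -7.1]
grip_width: 0.026
grasp_force: 40.0
```

```bash
python3 -m inch '[{"linear":[-0.3,5,0],"turn":0,"claw":10},{"linear":[-0.7,10,0],"turn":0,"claw":10},{"linear":[-1,15,0],"turn":0,"claw":10},{"linear":[-1.3,20,0],"turn":0,"claw":10},{"linear":[-1.7,25,0],"turn":0,"claw":10},{"linear":[-2,30,0],"turn":0,"claw":10},{"linear":[-2.3,35,0],"turn":0,"claw":10},{"linear":[-2.7,40,0],"turn":0,"claw":10},{"linear":[-2.9,43,0],"turn":0,"claw":10},{"linear":[-3,45,0],"turn":0,"claw":10},{"linear":[-3,45,0],"turn":0,"claw":10},{"linear":[-3,45,0],"turn":0,"claw":10}]'
```

```text
clock: 9.65
tcp_pos: [0.6314, 0.0785, 0.0911]
eef_rot: [[-0.997, -0.073, -0.0], [-0.073, 0.997, 0.001], [0.0, 0.001, -1.0]]
force: [3.5, 1.4, -8.1]
grip_width: 0.0263
grasp_force: 40.0
```

```bash
python3 -m inch '[{"linear":[0.5,-0.3,-3],"turn":0,"claw":10},{"linear":[0.5,-0.3,-6],"turn":0,"claw":10},{"linear":[0.5,-0.3,-8],"turn":0,"claw":10},{"linear":[0.5,-0.3,-10],"turn":0,"claw":10},{"linear":[0.5,-0.3,-11.5],"turn":0,"claw":10},{"linear":[0.5,-0.3,-11.5],"turn":0,"claw":10},{"linear":[0.5,-0.3,-11.5],"turn":0,"claw":10},{"linear":[0.5,-0.3,-11.5],"turn":0,"claw":10}]'
```

```text
clock: 10.45
tcp_pos: [0.6318, 0.0777, 0.08]
eef_rot: [[-0.997, -0.073, -0.0], [-0.073, 0.997, -0.0], [0.0, -0.0, -1.0]]
force: [-1.6, 1.1, 2.7]
grip_width: 0.0261
grasp_force: 40.0
```

```bash
python3 -m inch '[{"linear":[0,0,0],"turn":0,"claw":33},{"linear":[0,0,0],"turn":0,"claw":33},{"linear":[0,0,0],"turn":0,"claw":33},{"linear":[0,0,0],"turn":0,"claw":33},{"linear":[0,0,0],"turn":0,"claw":10},{"linear":[0,0,0],"turn":0,"claw":10},{"linear":[0,0,0],"turn":0,"claw":10},{"linear":[0,0,-0.5],"turn":0,"claw":10},{"linear":[0,0,-0.5],"turn":0,"claw":10},{"linear":[0,0,-0.5],"turn":0,"claw":10}]' 15; python3 -m inch '[{"linear":[0,4,0],"turn":0,"claw":10},{"linear":[0,4,0],"turn":0,"claw":10},{"linear":[0,4,0],"turn":0,"claw":10}]'; python3 -m inch '[{"linear":[0,-4,0],"turn":0,"claw":10},{"linear":[0,-4,0],"turn":0,"claw":10},{"linear":[0,-4,0],"turn":0,"claw":10}]'; python3 - <<'E'
from h import *
s,im=grab('scene','s4.png'); cv2.imwrite('pics/s4c.png',cv2.resize(cv2.imread('pics/s4.png')[170:310,200:380],None,fx=4,fy=4,interpolation=cv2.INTER_CUBIC))
E
```

```text
clock: 11.45
tcp_pos: [0.6323, 0.0778, 0.0796]
eef_rot: [[-0.997, -0.073, 0.001], [-0.073, 0.997, -0.0], [-0.001, -0.0, -1.0]]
force: [-1.3, 0.2, 4.9]
grip_width: 0.027
grasp_force: 15.0
clock: 11.75
tcp_pos: [0.6321, 0.0801, 0.0795]
eef_rot: [[-0.997, -0.074, 0.0], [-0.074, 0.997, -0.003], [0.0, -0.003, -1.0]]
force: [-1.6, -6.6, 6.1]
grip_width: 0.0272
grasp_force: 15.0
clock: 12.05
tcp_pos: [0.6323, 0.0774, 0.0796]
eef_rot: [[-0.997, -0.073, 0.001], [-0.073, 0.997, -0.001], [-0.001, -0.001, -1.0]]
force: [-0.4, -0.8, 5.5]
grip_width: 0.0272
grasp_force: 15.0
```

View pics/s4c.png

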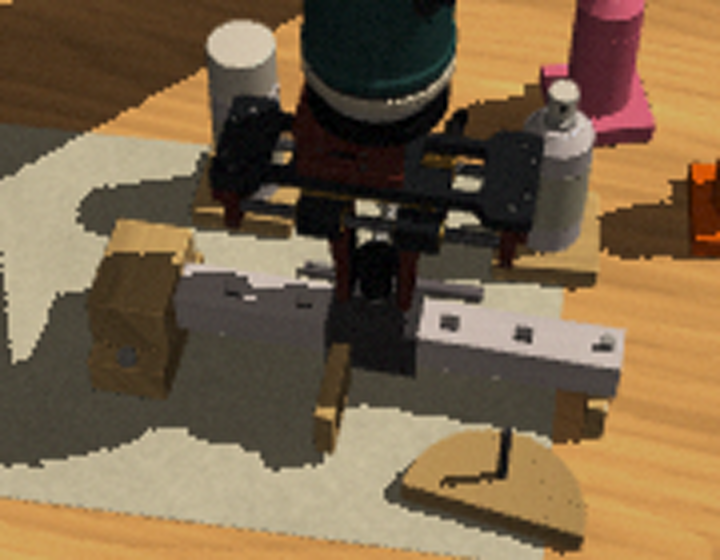

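The section now sits over the middle hole, with two holes free to its left and two to its right. The pin resisted a sideways nudge, and the fingers still hold the knob. Everything else looks unmoved.

```bash
python3 -c "
from bench import workorder; print(workorder.close_job())"
```

```text
the job is handed in; nothing more can be done
None
```

I pressed the nozzle down and let it spring back, then moved the section one hole away from the clamp block. The job was handed in at about 12 s with the pin seated in that hole and the fingers still holding the knob, by its flange; the verdict wasn't shown.

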